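Hang the sachet caddy on its keyhole screw

ROBOT

A 7-joint arm with a two-finger parallel gripper is mounted at the origin on the work surface. World frame = base frame: x ahead of the robot, y to its left, z up, the work surface at z = 0. Lengths are in m, angles in rad, forces in N, time in s.
With the tool pointing down it reaches from about 0.425 to 0.875 m from the base axis. Payload 8.4 kg.
Tool frame: the origin (TCP) lies between the finger pads; the fingertips stand 17 mm ahead of it and the grasp point (between the pads) lies 2 mm behind it; y points along the fingers, x is the direction in which the jaws open and shut, and the axes are right-handed (so a half turn about y gives the same grasp; the last joint's range is limited). The gripper opens to 85 mm and grips with 20 to 120 N. Pads are 22 mm wide; open, the fingers measure 114 mm over their backs; the gripper's body (76 mm by 85 mm) begins 54 mm behind the grasp point. The pads swing forward as they close: fully open they stand 13 mm farther back than shut.
Start: joints at [1.084, 0.333, 0.04, 1.465, -0.013, 1.343, -0.059], TCP at [0.246, -0.602, 0.248] pointing down, gripper open.
Joint ranges: [-2.58, 2.58], [-0.38, 2.09], [-1.3, 1.39], [0.25, 2.4], [-1.5, 4.64], [0.08, 2.09], [-2.65, 2.65]. Speed limits (rad/s): [2.22, 2.22, 2.79, 2.79, 3.14, 3.14, 3.14].

INTERFACE

Orientations are given as [roll, pitch, yaw] about the fixed x, y, z axes, in that order (R = Rz(yaw) Ry(pitch) Rx(roll)).
In Python, from workcell import state, snapshot, manip gives the robot as it stands.
- The arm moves only by the tool carry_out, never from a script. Its argument "targets" is a list that holds one entry, the list of rows, each a list of 7 numbers: the shift along the tool's x, y, z in m, then the turn, a rotation vector about the tool's x, y, z in degrees, then the closure, from -1 (fully open) to 1 (shut), so that 0 is half open. A call has 1 to 10 rows; each row shifts and turns the commanded pose from where the row before left it, along the tool's axes as they then stand; what a row does not reach is not made up. A row lasts 1/10 s, in which the tool goes at most 50 mm and 8.59 degrees, less where a joint would pass 70% of its speed; a pose out of reach is approached as far as the arm can. A call with a gripper value outside its range is refused whole. The fingers move at their own pace and stop on an object; "grip_force" is the grip in N (left out, the last holds). Time passes only in rows, so rows that do not move let the fingers close. It gives the time, the measured TCP pose, the force and the opening at its end, in the units of the state.
- state(): the state, without advancing time (a new reading comes with each control period).
- snapshot(name): name is "scene" or "top" or "wrist"; returns a dict with "image" (420x560x3 uint8, red, green, blue), "mtx" (3x3 intrinsics, pixels), "k1" (the pictures are not rectified: a ray, as slopes to the right and down, at radius r is drawn at 1 + k1 r^2 times it, then the intrinsics apply), "R" (3x3) and "t" (3): a world point X has camera coordinates R X + t. Camera axes: x right, y down, z forward; pixel columns grow to the right and rows downward; lengths in m; the calibration is good to about 2 mm. A picture is of the moment at which its call begins. There is no depth.
- manip.finish_job(): hands the job in, once; it reports no verdict.
The state is a dict: "time": time; "joint_pos": joint angles; "joint_velocities": joint speeds; "effort": joint torques, N m; "eef_pos": TCP position; "tcp_rot": TCP orientation; "force": force on the tool from outside, world axes, zero at the start; "torque": the same for the moment, N m; "width": finger opening in m.
Only numpy, scipy, OpenCV 4.12 (cv2) and the standard library are available. Lean on these libraries where they do the work, as an engineer would, in place of code of your own. Each camera call takes 0.05 s, during which the arm holds its last target. There are 200 camera calls.

TASK

Hang the white sachet caddy on the brass-headed screw of the dark wooden stand: pass the wide part of its keyhole over the screw head, press it back against the sprung orange collar, then push it down until the screw is fully home in the narrow slot and the little green spring pin pops out through the small window in the plate; let go, leaving it hanging square. The screw is never quite in the same place on its carriage, so feel for it gently (more than about 35 N on the stand would bend it), and leave the other things on the worktop where they stand.

Things in the scene. Friction and masses are not known exactly. Their poses are not given: they have to be found in the camera images.
- caddy_grip (a point): centre of the light wooden grip block on the caddy's front: pinch it across y from above. Block 30 (x) x 24 (y) x 30 mm (z). Axes of the caddy: z up, +x out of its front, y across. The loose caddy (about 0.28 kg) stands upright on the worktop at first, this point 127 mm above its underside. The plate's front face is 15 mm behind this point, its back face 19 mm behind.
- caddy: white sachet caddy: upright plate 4 mm thick, 70 mm wide, 150 mm tall with a keyhole through it; at its foot an open pocket 45 mm deep, 70 mm wide, 45 mm tall on the front (+x). Origin at the middle of the lower edge of the plate's back face; axes as caddy_grip
- caddy_hole (a point): centre of the wide part of the keyhole, on the plate's front face, 49 mm below and 15 mm behind caddy_grip: an eight-sided opening 20 mm across flats. From its top a slot 10 mm wide runs up. 17.5 mm below this point is the middle of a window 12 mm wide and 9 mm high for the pin. Axes as caddy_grip
- caddy_slot (a point): where the screw's axis lies when the caddy is fully home: in the narrow slot, 3.5 mm below its closed upper end, 18.5 mm above caddy_hole, on the plate's front face. With the plate behind the head, collar and pin press it against the head and friction holds its weight: it must be pushed down, with some 2 to 12 N, all 18.5 mm until it stops hard. Axes as caddy_grip
- screw_mid (a point): where the screw is in its middle setting, on its axis at the back of its head, 125 mm above the worktop. Axes: +x along the level screw out of the stand's front, y across, z up. The carriage with the screw is clamped anywhere up to 10 mm higher or lower and 6 mm to either side of this point; this is not reported. Brass head 16 mm across, 4 mm thick (front at x = +4 mm); shank 7 mm across
- buffers (a point): midway between the ends of two rubber buffers (14 mm across, 30 mm either side) on the panel, 53 mm below and 6 mm behind screw_mid: the plate's back stops on them, when its front face is 2 mm behind the back of the head. Around the shank a sprung orange collar, 32 mm across, its face 2 mm behind the back of the head, gives 6 mm and pushes out with 2 to 5 N. Axes as screw_mid
- pin (a joint): green spring pin, 6 mm across, 36 mm below the screw on the same carriage, out of the panel along x: 0 m when fully out (tip level with the back of the screw head), grows as it is pressed in, 4 to 6 mm while the solid plate bears on it (1 to 3 N). Below 1.2 mm with the caddy home, it stands in the plate's window
- stand: fixed dark wooden panel 130 mm wide, 24 mm thick, 165 mm tall on a dark steel foot (150 mm wide, 8 mm high, reaching 30 mm ahead of the panel's face and 80 mm behind it); origin on the worktop below the middle of the panel's front face; +x out of the front, roughly away from the robot, z up
- sugar_jar: glass sugar jar with a steel twist cap, 80 mm wide, 120 mm tall; origin at the centre of its underside
- saucers: stack of three white porcelain saucers, 144 mm across, 37 mm tall in all; origin at the centre of the underside
- tumbler_a: glass tumbler, 76 mm across, 95 mm tall, on the steel turntable (230 mm across, 22 mm high); origin at the centre of its underside
- tumbler_b: the other tumbler on the turntable, of the same size; origin at the centre of its underside
- tamper: steel coffee tamper standing on the red mat (140 x 190 mm, 6 mm thick), 58 mm across, 88 mm tall; origin at the centre of its underside
Not all that is in view belongs to the job. Of the things that look like the caddy, take the one that is farthest to the robot's left at the start. Several things look just like the stand: the one meant starts farthest from the robot's base.

How it is judged:
On the way, in this order (a step that is already met when the one before it is completed fails the run):
1. the screw head has passed through the wide part of the keyhole and the plate is behind the head (z of caddy_slot in the frame of screw_mid between 0.006 and 0.031 m and y of caddy_slot in the frame of screw_mid between -0.0095 and 0.0095 m and x of caddy_slot in the frame of screw_mid between -0.007 and 0.002 m), for 0.1 s.
2. the caddy has been slid down until the shank is home in the narrow slot and the green pin has popped out into the window (value of joint pin below 0.0012 m and z of caddy_slot in the frame of screw_mid between -0.0125 and 0.0125 m and y of caddy_slot in the frame of screw_mid between -0.0085 and 0.0085 m and x of caddy_slot in the frame of screw_mid between -0.005 and 0.002 m and angle between the z axis of caddy_grip and the z axis of screw_mid, either way round below 0.07 rad and angle between the y axis of caddy_grip and the y axis of screw_mid, either way round below 0.07 rad), for 0.2 s.
At the end, for the whole second after the job is handed in: the caddy hangs at rest, plate behind the screw head and home: the green pin is out in the window (pressed in under 1.2 mm), caddy_slot within 12.5 mm in height and 8.5 mm sideways of screw_mid, from 5 mm behind to 2 mm in front of it, upright and square to the stand within 0.07 rad (all of step 2 and linear speed of caddy below 0.01 m/s and angular speed of caddy below 0.1 rad/s); the robot touches nothing.
It fails at once if the caddy is pressed against the stand, its screw, collar, pin or buffers with more than 36 N (contact force between caddy and stand above 36 N).
It fails at once if the robot itself pushes the stand with more than 36 N (contact force between any of the fingers, the arm and stand above 36 N).
It fails at once if a bystander (jar, saucers, tumblers, tamper) is moved by more than 15 mm (distance of any of sugar_jar, saucers, tumbler_a, tumbler_b, tamper from where it was at the start of the episode above 0.015 m).
It also fails if it takes over 72 s, if anything falls off the work surface, if the arm or the gripper's body presses on something with over 40 N, if the wrist force passes 120 N, or if a joint passes its speed limit or range.

## Working session

There is one attempt and no reset: what is moved stays moved. The work goes in short steps, Python scripts to look and compute and a tool call to move; the robot and the scene stay as the last step left them, time stands still between calls to the robot, and variables do not carry over. Pictures are saved under pics/ and viewed, about 8 in all and at most 12, crops included, and the job is handed in when it is done.

Besides the shell and the picture viewer there is one more tool, called after ">>>" as name([rows], argument=value, ...), one row to a line, values as JSON. carry_out: Moves the arm, as the interface text tells. Its arguments: {"type":"object","properties":{"targets":{"type":"array"},"grip_force":{"type":"number"}},"required":["targets"]}

```bash
mkdir -p pics; ls
cat > h.py <<'E'
import numpy as np, cv2
from workcell import state, snapshot, manip
from scipy.spatial.transform import Rotation as Ro
def save(s,name): cv2.imwrite('pics/'+name, s[..., ::-1])
def proj(s,X):
    c=np.atleast_2d(X)@s['R'].T+s['t']; u=c[:,:2]/c[:,2:]; r=(u**2).sum(1,keepdims=True)
    return (u*(1+s['k1']*r))@s['mtx'][:2,:2].T+s['mtx'][:2,2]
def ray(s,p):
    q=cv2.undistortPoints(np.array([[p]],float),s['mtx'],np.array([s['k1'],0,0,0.]))[0,0]
    return -s['R'].T@s['t'], s['R'].T@np.array([q[0],q[1],1])
def onz(s,p,z):
    o,d=ray(s,p); return o+d*(z-o[2])/d[2]
def tri(l):
    A=0;b=0
    for s,p in l:
        o,d=ray(s,p); d=d/np.linalg.norm(d); P=np.eye(3)-np.outer(d,d); A=A+P; b=b+P@o
    return np.linalg.solve(A,b)
E
python3 - <<'E'
from h import *
for n in ['scene','top','wrist']:
    s=snapshot(n); save(s['image'],n+'0.png'); print(n,s['mtx'].tolist(),s['k1'],(-s['R'].T@s['t']).round(3),s['R'][2].round(2))
    np.save(n+'0.npy',s,allow_pickle=True)
print(state())
a=cv2.imread('pics/scene0.png')
E
```

```text
pics
scene [[494.75742062085214, 0.0, 281.8949461961308], [0.0, 494.75742062085214, 211.1361505301845], [0.0, 0.0, 1.0]] -0.16836174127664763 [ 0.936 -0.51   0.969] [-0.39  0.52 -0.76]
top [[483.91624347937153, 0.0, 279.94713347734904], [0.0, 483.91624347937153, 212.69909461578357], [0.0, 0.0, 1.0]] -0.13427184915552745 [0.333 0.062 1.236] [ 0.16  0.02 -0.99]
wrist [[352.9122104885398, 0.0, 282.9064869967853], [0.0, 352.9122104885398, 208.0819469906472], [0.0, 0.0, 1.0]] 0.022976046337664778 [ 0.32  -0.572  0.372] [-0.29 -0.12 -0.95]
{'time': 0.15, 'joint_pos': array([ 1.08377762,  0.33377775,  0.03992308,  1.4660596 , -0.01338306,
        1.34330005, -0.05852   ]), 'joint_velocities': array([ 0.00068496, -0.00362349, -0.00114289, -0.00144348,  0.00019348,
       -0.00016823,  0.00115661]), 'effort': array([ 2.72071644e-03, -6.59044790e+01,  1.36717122e+00, -4.05865967e+01,
        1.69837615e-02,  9.72495560e-03, -5.92565561e-05]), 'eef_pos': array([ 0.2456344 , -0.60144389,  0.2476116 ]), 'tcp_rot': array([-1.57091295e+00,  1.27353254e-03, -1.18305489e+00]), 'force': array([0.58188764, 0.36482882, 0.41082676]), 'torque': array([-0.01479228,  0.11023251, -0.02898827]), 'width': 0.08536598182187322}
```

View pics/scene0.png

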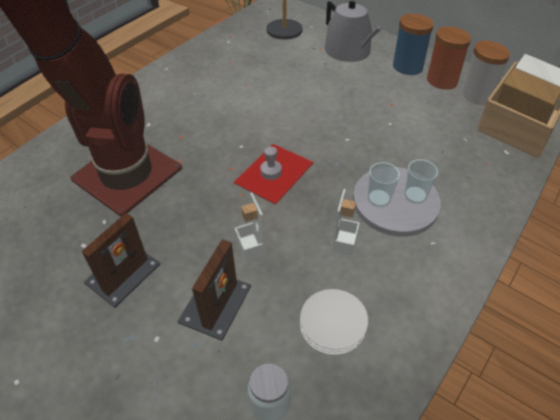

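View pics/top0.png

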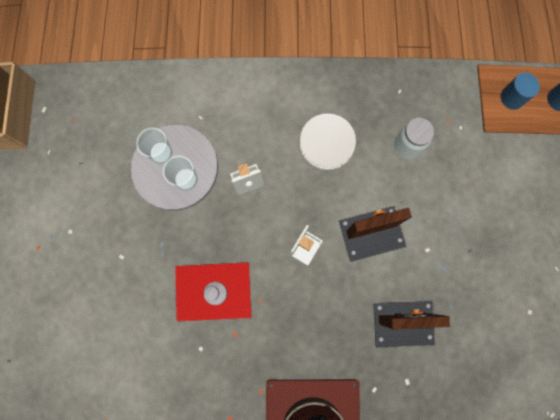

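Run:
```python
from h import *
sc=np.load('scene0.npy',allow_pickle=True).item(); tp=np.load('top0.npy',allow_pickle=True).item()
def cr(s,x,y,w,h,k): return cv2.resize(s['image'][y:y+h,x:x+w],None,fx=k,fy=k,interpolation=cv2.INTER_CUBIC)
a=np.vstack([np.hstack([cr(tp,205,140,80,60,5),cr(tp,335,195,80,60,5)]),np.hstack([cr(sc,310,185,80,60,5),cr(sc,172,238,80,60,5)])])
a[300:,400:]=cv2.resize(sc['image'][232:337,162:302],(400,300),interpolation=cv2.INTER_CUBIC)
save(a,'crop1.png')
```

```text
(no output)
```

View pics/crop1.png

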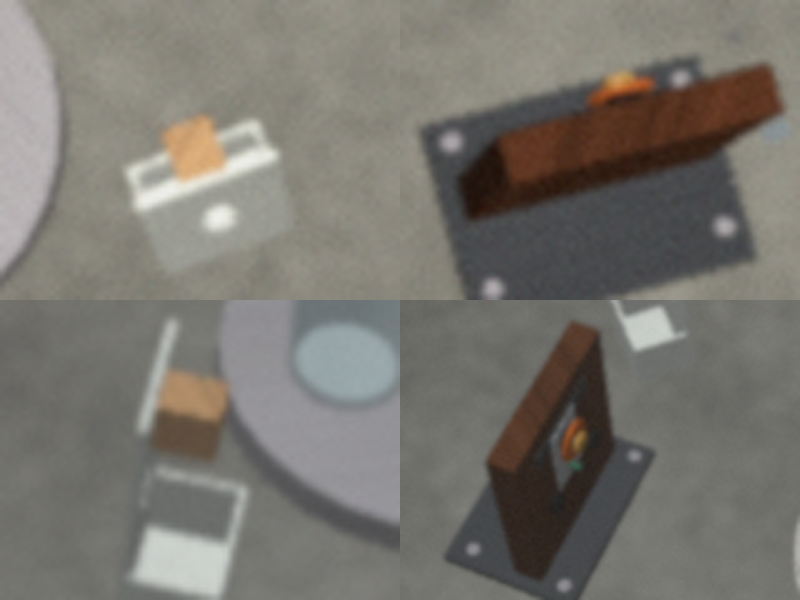

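Run:
```python
from h import *
sc=np.load('scene0.npy',allow_pickle=True).item(); tp=np.load('top0.npy',allow_pickle=True).item()
print('foot',[onz(tp,p,.008).round(4) for p in [(339,220),(394.4,206.4),(405.4,246.6)]])
print('screw tri',tri([(tp,(379,211.4)),(sc,(224.3,280.3))]).round(4))
print('blocktop top', onz(tp,(243.6,169.8),.142).round(4), 'scene',onz(sc,(310+192/5,185+92/5),.142).round(4))
# plate top edge corners (back face, z=.15) in top
P=[onz(tp,p,.15) for p in [(205+135/5,140+207/5),(205+280/5,140+155/5)]];d=P[1]-P[0];print(P,np.linalg.norm(d),np.degrees(np.arctan2(d[1],d[0]))+90)
# wood masks
for n,s,(x,y,w,h) in [('top',tp,(225,155,45,30)),('sc',sc,(335,190,25,35))]:
    hsv=cv2.cvtColor(s['image'][y:y+h,x:x+w],cv2.COLOR_RGB2HSV); m=cv2.inRange(hsv,(5,90,60),(22,255,255)); mo=cv2.moments(m,True)
    print(n,mo['m00'],mo['m10']/mo['m00']+x,mo['m01']/mo['m00']+y)
```

```text
foot [array([ 0.5147, -0.0701,  0.008 ]), array([ 0.5502, -0.2147,  0.008 ]), array([ 0.4458, -0.2397,  0.008 ])]
screw tri [ 0.5181 -0.1506  0.1264]
blocktop top [0.6132 0.1644 0.142 ] scene [0.6134 0.164  0.142 ]
[array([0.58373544, 0.19007266, 0.15      ]), array([0.60822732, 0.12330518, 0.15      ])] 0.07111785112495331 20.144224721848474
top 93.0 243.29032258064515 168.88172043010752
sc 121.0 348.0495867768595 205.74380165289256
```

```bash
cat >> h.py <<'E'
def go(target,yaw=None):
    """shift in present tool axes to a world TCP target; turn about tool y (deg) to yaw (deg)"""
    s=state(); R=Ro.from_euler('xyz',s['tcp_rot']); d=R.inv().apply(np.array(target)-s['eef_pos'])
    print('shift mm',(d*1e3).round(1))
    if yaw is not None:
        Rt=Ro.from_euler('xyz',[-90,0,yaw],degrees=True); print('turn deg',(R.inv()*Rt).as_rotvec(degrees=True).round(2))
E
python3 - <<'E'
from h import *
go([.613,.164,.26],-70)
E
```

```text
shift mm [-569.7  -11.7  629.5]
turn deg [ 0.01  2.22 -0.07]
```

>>> carry_out([
  [[-0.0285, -0.006, 0.0315, 0, 0.22, 0, -1], [-0.0285, -0.006, 0.0315, 0, 0.22, 0, -1], [-0.0285, -0.006, 0.0315, 0, 0.22, 0, -1], [-0.0285, -0.006, 0.0315, 0, 0.22, 0, -1], [-0.0285, -0.006, 0.0315, 0, 0.22, 0, -1], [-0.0285, -0.006, 0.0315, 0, 0.22, 0, -1], [-0.0285, -0.006, 0.0315, 0, 0.22, 0, -1], [-0.0285, -0.006, 0.0315, 0, 0.22, 0, -1], [-0.0285, -0.006, 0.0315, 0, 0.22, 0, -1], [-0.0285, -0.006, 0.0315, 0, 0.22, 0, -1]],
])

```text
time: 1.15
eef_pos: [0.4365, -0.2203, 0.3085]
tcp_rot: [-1.571, -0.0, -1.222]
force: [0.9, -0.2, 0.0]
width: 0.0853
```

Run:
```python
from h import *
s=state();print(s['eef_pos'],np.degrees(s['tcp_rot']),s['force']);go([.613,.164,.26],-70)
```

```text
[ 0.43654891 -0.22031975  0.30853951] [-9.00056245e+01 -8.45094196e-03 -6.99962252e+01] [ 0.85527874 -0.21498387  0.03248936]
shift mm [-300.8   48.5  297.3]
turn deg [0.01 0.   0.01]
```

Run:
```python
from h import *
go([.58,-.15,.26])
```

```text
shift mm [-17.   48.5 158.9]
```

>>> carry_out([
  [[-0.004, 0.01, 0.032, 0, 0, 0, -1], [-0.004, 0.01, 0.032, 0, 0, 0, -1], [-0.004, 0.01, 0.032, 0, 0, 0, -1], [-0.003, 0.01, 0.032, 0, 0, 0, -1], [-0.002, 0.01, 0.032, 0, 0, 0, -1], [0, 0, 0, 0, 0, 0, -1]],
])

```text
time: 1.75
eef_pos: [0.5826, -0.1479, 0.2557]
tcp_rot: [-1.572, 0.004, -1.217]
force: [-0.4, 1.0, -0.3]
width: 0.0854
```

Run:
```python
from h import *
s=snapshot('wrist');np.save('w1.npy',s,allow_pickle=True);print(state()['eef_pos'],-s['R'].T@s['t'],s['R'][2])
print(proj(s,[[.518,-.1506,.126],[.5325,-.1424,.008]]))
im=s['image'].copy();u,v=proj(s,[[.518,-.1506,.126]])[0].astype(int)
save(np.hstack([cv2.resize(im,(440,330)),cv2.resize(im[max(v-40,0):v+50,max(u-50,0):u+50],(360,330),interpolation=2)[:, :]]) ,'w1.png'); print(u,v)
```

```text
[ 0.58136162 -0.14949926  0.2565822 ] [ 0.65848463 -0.12096798  0.38048978] [-0.29522613 -0.10499902 -0.94964032]
[[258.33226226 276.09668529]
 [263.1037274  210.34794576]]
258 276
```

View pics/w1.png

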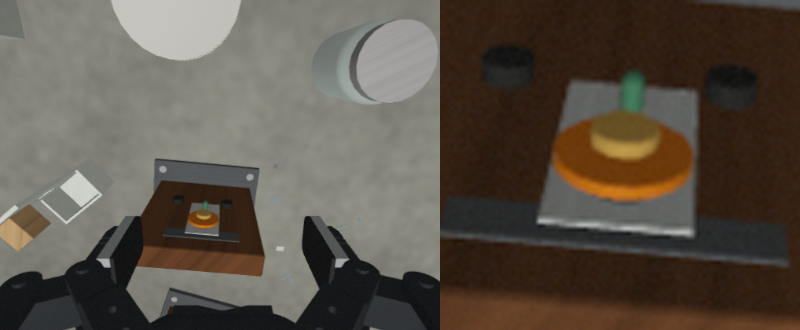

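>>> carry_out([
  [[0, 0.03, 0.01, 0, 0, 0, -1], [0, 0.03, 0.01, 0, 0, 0, -1], [0, 0.006, 0, 0, 0, 0, -1], [0, 0, 0, 0, 0, 0, -1], [0, 0, 0, 0, 0, 0, -1]],
])

```text
time: 2.3
eef_pos: [0.5996, -0.1452, 0.194]
tcp_rot: [-1.57, -0.001, -1.222]
force: [-0.5, -0.7, 0.3]
width: 0.0856
```

Run:
```python
from h import *
sc=np.load('scene0.npy',allow_pickle=True).item(); tp=np.load('top0.npy',allow_pickle=True).item()
s1=np.load('w1.npy',allow_pickle=True).item()
s=snapshot('wrist');np.save('w2.npy',s,allow_pickle=True);print(state()['eef_pos'],-s['R'].T@s['t'])
P=[onz(s1,p,.008) for p in [(197.2,203.6),(329.6,215)]];d=P[0]-P[1];print('foot',P,np.linalg.norm(d),np.degrees(np.arctan2(d[1],d[0]))-90)
print('w1+top',tri([(s1,(259.4,271.5)),(tp,(379,211.4))]),'w1+sc',tri([(s1,(259.4,271.5)),(sc,(224.3,280.3))]))
u,v=proj(s,[[.518,-.1506,.126]])[0].astype(int);print(u,v)
a=cv2.resize(s['image'][v-50:v+50,u-60:u+60],None,fx=6,fy=6,interpolation=2);save(a,'w2.png');print(u-60,v-50,a.shape)
```

```text
[ 0.59982564 -0.14515337  0.19434992] [ 0.67508184 -0.11818088  0.31901491]
foot [array([ 0.51451594, -0.07145279,  0.008     ]), array([ 0.55324368, -0.21388906,  0.008     ])] 0.1476073401858465 15.210736427189389
w1+top [ 0.51865065 -0.15167526  0.11964377] w1+sc [ 0.5202256  -0.15006269  0.12567336]
247 346
187 296 (600, 720, 3)
```

View pics/w2.png

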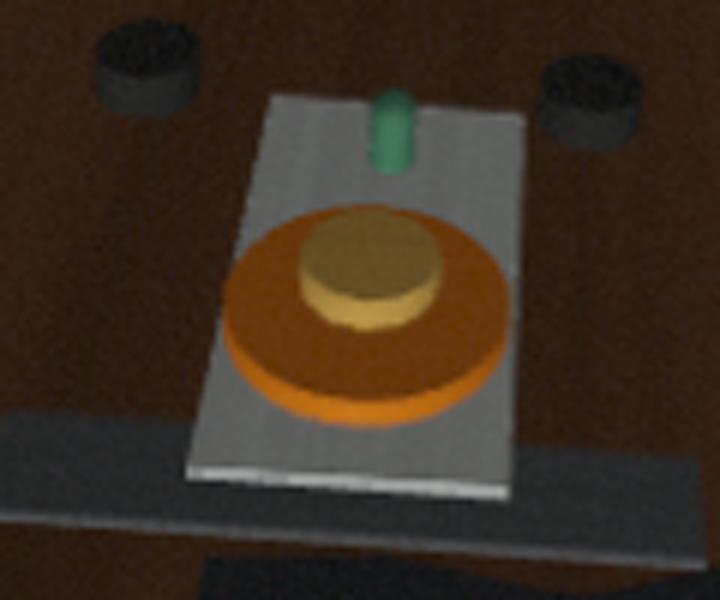

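```bash
cat > m.py <<'E'
from h import *
s=np.load('w2.npy',allow_pickle=True).item()
px=lambda a,b:(187+a/6-.5+.5/6,296+b/6-.5+.5/6)
L,R=[onz(s,px(*p),.072) for p in [(150,48),(592,80)]]
d=L-R; yaw=np.arctan2(d[1],d[0])-np.pi/2; ex=np.array([np.cos(yaw),np.sin(yaw),0]); ey=np.array([-np.sin(yaw),np.cos(yaw),0])
mid=(L+R)/2+ex*.006+np.array([0,0,.053])
print('spacing',np.linalg.norm(d),'yaw',np.degrees(yaw),'mid',mid.round(4))
def onplane(p,off):
    o,r=ray(s,p); q=o+r*(((mid+ex*off-o)@ex)/(r@ex)); return q
for n,p,off in [('head',(371,253),.004),('collar',(368,303),-.002),('pin tip',(394,105),0)]:
    q=onplane(px(*p),off); print(n,q.round(4),'rel y,z',((q-mid)@ey).round(4),(q-mid)[2].round(4))
# head width check
a,b=[onplane(px(*p),.004) for p in [(299,255),(443,262)]];print('head w',np.linalg.norm(a-b))
E
python3 m.py
```

```text
spacing 0.059580587359008494 yaw 15.13311716007178 mid [ 0.517  -0.1469  0.125 ]
head [ 0.5219 -0.1498  0.1227] rel y,z -0.004 -0.0023
collar [ 0.5161 -0.1514  0.1234] rel y,z -0.0041 -0.0016
pin tip [ 0.518  -0.1509  0.0894] rel y,z -0.0041 -0.0356
head w 0.015825571521142442
```

Run:
```python
from h import *
go([.605,.162,.25],-70)
```

```text
shift mm [-286.8  -55.9  109.9]
turn deg [-0.1  -0.03  0.1 ]
```

>>> carry_out([
  [[-0.02, -0.02, 0.01, 0, 0, 0, -1], [-0.04, -0.02, 0.015, 0, 0, 0, -1], [-0.04, -0.016, 0.015, 0, 0, 0, -1], [-0.04, 0, 0.015, 0, 0, 0, -1], [-0.04, 0, 0.015, 0, 0, 0, -1], [-0.04, 0, 0.015, 0, 0, 0, -1], [-0.04, 0, 0.015, 0, 0, 0, -1], [-0.027, 0, 0.01, 0, 0, 0, -1], [0, 0, 0, 0, 0, 0, -1], [0, 0, 0, 0, 0, 0, -1]],
])

```text
time: 3.35
eef_pos: [0.6049, 0.1631, 0.2497]
tcp_rot: [-1.569, -0.001, -1.22]
force: [-0.3, -0.8, 0.8]
width: 0.0852
```

Run:
```python
from h import *
s=snapshot('wrist');np.save('w3.npy',s,allow_pickle=True);print(state()['eef_pos'])
print(proj(s,[[.613,.164,.142]]))
save(cv2.resize(s['image'],(800,600)),'w3.png')
```

```text
[0.60508747 0.16173524 0.24942295]
[[284.9695715  202.71869498]]
```

View pics/w3.png

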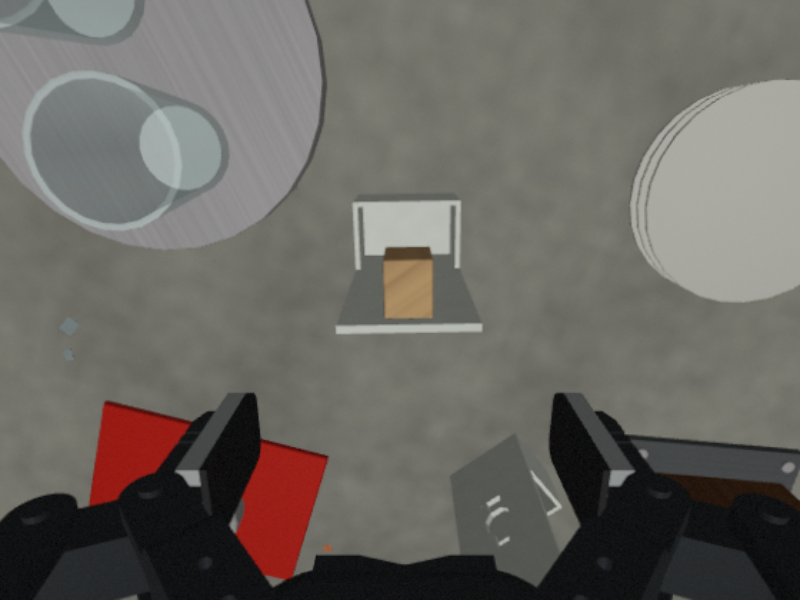

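Run:
```python
from h import *
s=np.load('w3.npy',allow_pickle=True).item(); f=lambda p:((p[0]+.5)*.7-.5,(p[1]+.5)*.7-.5)
P=[onz(s,f(p),.15) for p in [(337,325),(482,324)]];d=P[0]-P[1];print(P,np.linalg.norm(d),np.degrees(np.arctan2(d[1],d[0]))-90)
Q=[onz(s,f(p),.142) for p in [(384,260),(433,260),(435,318),(383,318)]];print(np.mean(Q,0),np.linalg.norm(Q[0]-Q[1]),np.linalg.norm(Q[2]-Q[1]))
go([.613,.164,.125],-70)
```

```text
[array([0.58726827, 0.19032633, 0.15      ]), array([0.61155258, 0.12555824, 0.15      ])] 0.06917104296370531 20.553159514690464
[0.61336663 0.16339366 0.142     ] 0.023227663027062206 0.029353968109993363
shift mm [  0.4 124.4   8.1]
turn deg [-0.07 -0.04  0.07]
```

>>> carry_out([
  [[0, 0.03, 0.003, 0, -0.5, 0, -1], [0, 0.035, 0.003, 0, 0, 0, -1], [0, 0.03, 0.002, 0, 0, 0, -1], [0, 0.02, 0, 0, 0, 0, -1], [0, 0.009, 0, 0, 0, 0, -1], [0, 0, 0, 0, 0, 0, -1], [0, 0, 0, 0, 0, 0, 0.2], [0, 0, 0, 0, 0, 0, 0.6], [0, 0, 0, 0, 0, 0, 1], [0, 0, 0, 0, 0, 0, 1]],
], grip_force=60)

```text
time: 4.4
eef_pos: [0.6125, 0.1658, 0.1251]
tcp_rot: [-1.57, -0.0, -1.213]
force: [0.6, 0.3, 0.1]
width: 0.0283
```

>>> carry_out([
  [[0, 0, 0, 0, 0, 0, 1], [0, 0, 0, 0, 0, 0, 1], [0, 0, 0, 0, 0, 0, 1], [0, 0, 0, 0, 0, 0, 1]],
], grip_force=60)

```text
time: 4.8
eef_pos: [0.6126, 0.1655, 0.125]
tcp_rot: [-1.57, -0.0, -1.213]
force: [0.9, -2.0, 5.3]
width: 0.0232
```

Run:
```python
from h import *
s=state(); print({k:s[k] for k in('time','eef_pos','tcp_rot','force','width')})
```

```text
{'time': 4.8, 'eef_pos': array([0.61264112, 0.16553729, 0.12496204]), 'tcp_rot': array([-1.56971327e+00, -3.83693674e-04, -1.21299590e+00]), 'force': array([ 0.9049786 , -1.97493549,  5.34407216]), 'width': 0.023237910605576905}
```

Run:
```python
from h import *
go([.5856,-.1327,.26],-75)
```

```text
shift mm [ 269.9 -135.1 -129.6]
turn deg [-0.06  5.5   0.02]
```

>>> carry_out([
  [[0, -0.03, 0, 0, 0, 0, 1], [0, -0.04, 0, 0, 0, 0, 1], [0.01, -0.04, -0.005, 0, 0, 0, 1], [0.03, -0.025, -0.015, 0, 0, 0, 1], [0.04, 0, -0.02, 0, 0, 0, 1], [0.04, 0, -0.02, 0, 0, 0, 1], [0.04, 0, -0.02, 0, 0, 0, 1], [0.04, 0, -0.02, 0, 0, 0, 1], [0.04, 0, -0.02, 0, 0, 0, 1], [0.03, 0, -0.01, 0, 0, 0, 1]],
])

```text
time: 5.8
eef_pos: [0.5834, -0.1363, 0.2585]
tcp_rot: [-1.573, 0.0, -1.216]
force: [0.5, 0.2, -2.3]
width: 0.0235
```

>>> carry_out([
  [[0, 0, 0, 0, 2.0, 0, 1], [0, 0, 0, 0, 2.0, 0, 1], [0, 0, 0, 0, 1.5, 0, 1], [0, 0, 0, 0, 0, 0, 1], [0, 0, 0, 0, 0, 0, 1], [0, 0, 0, 0, 0, 0, 1]],
])

```text
time: 6.4
eef_pos: [0.585, -0.1325, 0.2592]
tcp_rot: [-1.571, 0.0, -1.308]
force: [0.4, -1.1, -2.5]
width: 0.0234
```

Run:
```python
from h import *
s=state(); print({k:s[k] for k in('time','eef_pos','tcp_rot','force','width')}); go([.5856,-.1327,.17],-75)
w=snapshot('wrist');np.save('w4.npy',w,allow_pickle=True);save(cv2.resize(w['image'],(800,600)),'w4.png')
```

```text
{'time': 6.4, 'eef_pos': array([ 0.5849722 , -0.13246522,  0.25920728]), 'tcp_rot': array([-1.57099731e+00,  1.65049769e-04, -1.30763598e+00]), 'force': array([ 0.39269403, -1.07002139, -2.50275875]), 'width': 0.023367016779695403}
shift mm [ 0.4 89.2  0.6]
turn deg [ 0.01  0.08 -0.01]
```

View pics/w4.png

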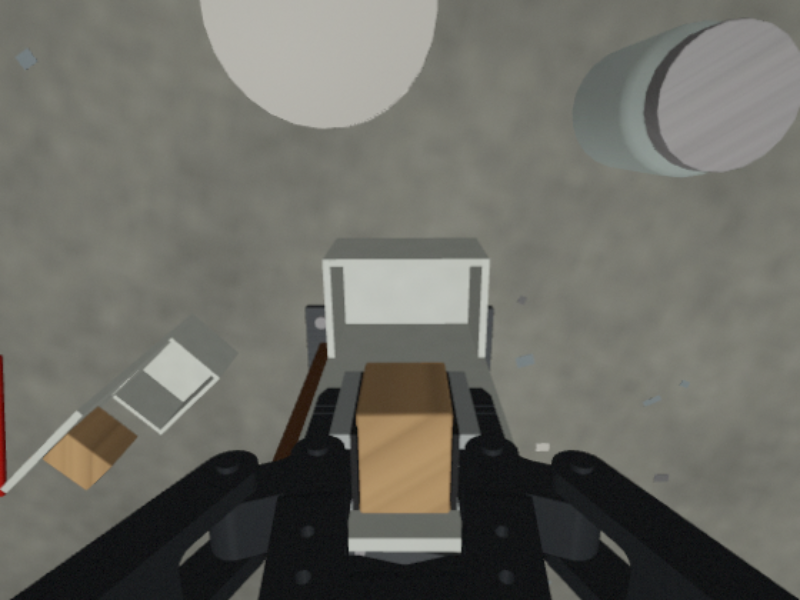

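Run:
```python
from h import *
s=np.load('w4.npy',allow_pickle=True).item(); f=lambda p:((p[0]+.5)*.7-.5,(p[1]+.5)*.7-.5)
st=state(); T=st['eef_pos']; R=Ro.from_euler('xyz',st['tcp_rot'])
rel=lambda P:R.inv().apply(np.array(P)-T).round(4)
Q=[onz(s,f(p),T[2]+.017) for p in [(358,415),(450,415),(450,513),(360,513)]];print('block',rel(Q).tolist(),rel(np.mean(Q,0)))
Q=[onz(s,f(p),T[2]+.002-.082) for p in [(323,259),(489,258)]];print('rim',rel(Q).tolist())
Q=[onz(s,f(p),T[2]+.025) for p in [(348,541),(461,541)]];print('platetop',rel(Q).tolist())
```

```text
block [[-0.0108, -0.017, 0.0148], [0.0116, -0.017, 0.0148], [0.0124, -0.017, -0.0142], [-0.0111, -0.017, -0.0142]] [ 0.0005 -0.017   0.0003]
rim [[-0.0336, 0.08, 0.0299], [0.0356, 0.08, 0.0304]]
platetop [[-0.0134, -0.025, -0.0156], [0.0144, -0.025, -0.0155]]
```

>>> carry_out([
  [[0, 0.02, 0, 0, 0, 0, 1], [0, 0.03, 0, 0, 0, 0, 1], [0, 0.025, 0, 0, 0, 0, 1], [0, 0.0145, 0, 0, 0, 0, 1], [0, 0, -0.01, 0, 0, 0, 1], [0, 0, -0.014, 0, 0, 0, 1], [0, 0, 0, 0, 0, 0, 1], [0, 0, 0, 0, 0, 0, 1], [0, 0, 0, 0, 0, 0, 1]],
])

```text
time: 7.35
eef_pos: [0.5623, -0.1391, 0.171]
tcp_rot: [-1.569, -0.001, -1.309]
force: [-0.4, 0.4, -3.7]
width: 0.0231
```

```bash
cat >> h.py <<'E'
def rep():
    s=state(); e=s['eef_pos']-[.518,-.1508,.123]; a=np.radians(15); c,sn=np.cos(a),np.sin(a)
    M=np.array([[c,sn,0],[-sn,c,0],[0,0,1]]); r=M@e
    print('t',round(s['time'],2),'TCP rel screw mm',(r*1e3).round(1),'F stand axes',(M@s['force']).round(1),'M',(M@s['torque']).round(2),'rot',np.degrees(s['tcp_rot']).round(2),round(s['width']*1e3,1))
E
python3 - <<'E'
from h import *
rep()
E
```

```text
t 7.35 TCP rel screw mm [45.9 -0.2 48. ] F stand axes [-0.3  0.5 -3.7] M [ 0.01 -0.05  0.03] rot [-8.990e+01 -6.000e-02 -7.499e+01] 23.1
```

>>> carry_out([
  [[-0.0007, 0.001, -0.008, 0, 0, 0, 1], [0, 0, -0.008, 0, 0, 0, 1], [0, 0, -0.003, 0, 0, 0, 1], [0, 0, 0, 0, 0, 0, 1], [0, 0, -0.001, 0, 0, 0, 1], [0, 0, -0.001, 0, 0, 0, 1], [0, 0, -0.001, 0, 0, 0, 1], [0, 0, -0.001, 0, 0, 0, 1], [0, 0, 0, 0, 0, 0, 1]],
])

```text
time: 8.25
eef_pos: [0.5394, -0.1443, 0.1688]
tcp_rot: [-1.571, 0.0, -1.309]
force: [-0.2, -0.3, -2.9]
width: 0.0229
```

Run:
```python
from h import *
rep()
```

```text
t 8.25 TCP rel screw mm [22.3  0.8 45.8] F stand axes [-0.2 -0.3 -2.9] M [-0.02 -0.04  0.07] rot [-90.     0.   -74.98] 22.9
```

>>> carry_out([
  [[0, 0, -0.001, 0, 0, 0, 1], [0, 0, -0.001, 0, 0, 0, 1], [0, 0, 0, 0, 0, 0, 1]],
])

```text
time: 8.55
eef_pos: [0.5374, -0.1448, 0.1688]
tcp_rot: [-1.571, 0.0, -1.309]
force: [-0.5, -0.1, -2.9]
width: 0.0229
```

Run:
```python
from h import *
rep()
```

```text
t 8.55 TCP rel screw mm [20.2  0.7 45.8] F stand axes [-0.5  0.  -2.9] M [-0.03 -0.02  0.06] rot [-90.01   0.   -74.98] 22.9
```

>>> carry_out([
  [[0, 0, -0.001, 0, 0, 0, 1], [0, 0, -0.001, 0, 0, 0, 1], [0, 0, 0, 0, 0, 0, 1]],
])

```text
time: 8.85
eef_pos: [0.5356, -0.1453, 0.1689]
tcp_rot: [-1.571, -0.0, -1.309]
force: [0.7, 0.3, -4.1]
width: 0.0229
```

>>> carry_out([
  [[0, 0, -0.001, 0, 0, 0, 1], [0, 0, 0, 0, 0, 0, 1]],
])

```text
time: 9.05
eef_pos: [0.5347, -0.1456, 0.1689]
tcp_rot: [-1.57, -0.0, -1.309]
force: [1.0, 0.3, -3.5]
width: 0.0234
```

Run:
```python
from h import *
rep()
```

```text
t 9.05 TCP rel screw mm [17.5  0.8 45.9] F stand axes [ 1.1  0.1 -3.5] M [ 0.01 -0.38 -0.01] rot [-89.98  -0.   -74.98] 23.4
```

>>> carry_out([
  [[0, 0, -0.001, 0, 0, 0, 1], [0, 0, -0.001, 0, 0, 0, 1], [0, 0, 0, 0, 0, 0, 1]],
])

```text
time: 9.35
eef_pos: [0.5331, -0.1459, 0.169]
tcp_rot: [-1.57, -0.0, -1.309]
force: [4.0, 1.2, -4.6]
width: 0.0229
```

>>> carry_out([
  [[0, 0, -0.001, 0, 0, 0, 1], [0, 0, 0, 0, 0, 0, 1]],
])

```text
time: 9.55
eef_pos: [0.532, -0.1462, 0.169]
tcp_rot: [-1.57, -0.0, -1.309]
force: [4.4, 0.7, -4.4]
width: 0.023
```

Run:
```python
from h import *
rep()
```

```text
t 9.55 TCP rel screw mm [14.7  0.8 46. ] F stand axes [ 4.4 -0.5 -4.4] M [ 0.02 -1.21 -0.  ] rot [-89.96  -0.   -74.98] 23.0
```

>>> carry_out([
  [[0, 0, -0.001, 0, 0, 0, 1], [0, 0, 0, 0, 0, 0, 1], [0, 0, 0, 0, 0, 0, 1]],
])

```text
time: 9.85
eef_pos: [0.531, -0.1465, 0.169]
tcp_rot: [-1.57, -0.0, -1.309]
force: [4.9, 1.7, -4.0]
width: 0.0237
```

Run:
```python
from h import *
rep()
```

```text
t 9.85 TCP rel screw mm [13.7  0.8 46. ] F stand axes [ 5.2  0.4 -4. ] M [-0.03 -1.4  -0.05] rot [-89.96  -0.   -74.98] 23.7
```

>>> carry_out([
  [[0, 0, -0.0005, 0, 0, 0, 1], [0, 0.001, 0, 0, 0, 0, 1], [0, 0.001, 0, 0, 0, 0, 1], [0, 0.001, 0, 0, 0, 0, 1], [0, 0.001, 0, 0, 0, 0, 1], [0, 0, 0, 0, 0, 0, 1]],
])

```text
time: 10.45
eef_pos: [0.5308, -0.1466, 0.1653]
tcp_rot: [-1.569, -0.0, -1.309]
force: [4.6, 1.7, -2.5]
width: 0.0236
```

Run:
```python
from h import *
rep()
```

```text
t 10.45 TCP rel screw mm [13.5  0.7 42.3] F stand axes [ 4.9  0.4 -2.5] M [ 0.06 -1.34 -0.01] rot [-8.993e+01 -2.000e-02 -7.497e+01] 23.6
```

Sliding freely so far; continue.

>>> carry_out([
  [[0, 0.001, 0, 0, 0, 0, 1], [0, 0.001, 0, 0, 0, 0, 1], [0, 0.001, 0, 0, 0, 0, 1], [0, 0.001, 0, 0, 0, 0, 1], [0, 0, 0, 0, 0, 0, 1]],
])

```text
time: 10.95
eef_pos: [0.5308, -0.1466, 0.1613]
tcp_rot: [-1.569, -0.0, -1.309]
force: [5.8, 1.1, -2.2]
width: 0.0233
```

>>> carry_out([
  [[0, 0.001, 0, 0, 0, 0, 1], [0, 0.001, 0, 0, 0, 0, 1], [0, 0.001, 0, 0, 0, 0, 1], [0, 0, 0, 0, 0, 0, 1]],
])

```text
time: 11.35
eef_pos: [0.5309, -0.1467, 0.1583]
tcp_rot: [-1.569, -0.0, -1.309]
force: [4.2, 2.2, -2.2]
width: 0.0232
```

>>> carry_out([
  [[0, 0.001, 0, 0, 0, 0, 1], [0, 0.001, 0, 0, 0, 0, 1], [0, 0.001, 0, 0, 0, 0, 1], [0, 0, 0, 0, 0, 0, 1]],
])

```text
time: 11.75
eef_pos: [0.5308, -0.1466, 0.1552]
tcp_rot: [-1.57, -0.0, -1.308]
force: [5.1, 2.0, -3.4]
width: 0.0229
```

Run:
```python
from h import *
rep()
```

```text
t 11.75 TCP rel screw mm [13.4  0.7 32.2] F stand axes [ 5.5  0.6 -3.4] M [ 0.02 -1.3  -0.08] rot [-8.994e+01 -2.000e-02 -7.497e+01] 22.9
```

>>> carry_out([
  [[0, 0.001, 0, 0, 0, 0, 1], [0, 0.001, 0, 0, 0, 0, 1], [0, 0, 0, 0, 0, 0, 1]],
])

```text
time: 12.05
eef_pos: [0.5301, -0.1468, 0.1527]
tcp_rot: [-1.571, 0.0, -1.309]
force: [4.1, 1.7, -5.1]
width: 0.0235
```

>>> carry_out([
  [[0, 0.001, 0, 0, 0, 0, 1], [0, 0, 0, 0, 0, 0, 1]],
])

```text
time: 12.25
eef_pos: [0.5303, -0.1468, 0.1519]
tcp_rot: [-1.571, -0.0, -1.309]
force: [4.4, 1.4, -3.6]
width: 0.0235
```

>>> carry_out([
  [[0, 0.0007, 0, 0, 0, 0, 1], [0, 0, 0, 0, 0, 0, 1]],
])

```text
time: 12.45
eef_pos: [0.5303, -0.1468, 0.1512]
tcp_rot: [-1.571, -0.0, -1.309]
force: [3.3, 0.8, -1.3]
width: 0.0234
```

Run:
```python
from h import *
rep()
```

```text
t 12.45 TCP rel screw mm [12.9  0.7 28.2] F stand axes [ 3.4 -0.1 -1.3] M [ 0.04 -0.89 -0.03] rot [-8.999e+01 -1.000e-02 -7.498e+01] 23.4
```

>>> carry_out([
  [[0, 0.0007, 0, 0, 0, 0, 1], [0, 0, 0, 0, 0, 0, 1]],
])

```text
time: 12.65
eef_pos: [0.5304, -0.1467, 0.1506]
tcp_rot: [-1.571, -0.0, -1.309]
force: [4.4, 0.6, -0.6]
width: 0.0233
```

>>> carry_out([
  [[0, 0.0007, 0, 0, 0, 0, 1], [0, 0, 0, 0, 0, 0, 1]],
])

```text
time: 12.85
eef_pos: [0.5305, -0.1468, 0.1502]
tcp_rot: [-1.57, -0.0, -1.309]
force: [2.4, 1.5, 3.6]
width: 0.0232
```

Run:
```python
from h import *
rep()
```

```text
t 12.85 TCP rel screw mm [13.1  0.7 27.2] F stand axes [2.7 0.8 3.6] M [ 0.19 -0.49 -0.09] rot [-8.997e+01 -2.000e-02 -7.498e+01] 23.2
```

>>> carry_out([
  [[0, 0.0007, 0, 0, 0, 0, 1], [0, 0, 0, 0, 0, 0, 1]],
])

```text
time: 13.05
eef_pos: [0.5306, -0.1468, 0.15]
tcp_rot: [-1.57, -0.001, -1.309]
force: [0.3, 2.0, 8.4]
width: 0.0236
```

Run:
```python
from h import *
rep()
s=snapshot('wrist');save(s['image'],'w5.png')
t=snapshot('scene')
a=np.hstack([cv2.resize(s['image'],(400,300)),cv2.resize(t['image'][232:337,162:302],(400,300),interpolation=2)])
b=cv2.resize(s['image'][230:410,160:400],(400,300),interpolation=2)
c=cv2.resize(t['image'][255:310,190:263],(400,300),interpolation=2)
save(np.vstack([a,np.hstack([b,c])]),'w5.png')
```

```text
t 13.05 TCP rel screw mm [13.2  0.6 27. ] F stand axes [0.8 1.9 8.4] M [ 0.38 -0.11 -0.11] rot [-8.996e+01 -3.000e-02 -7.498e+01] 23.6
```

View pics/w5.png

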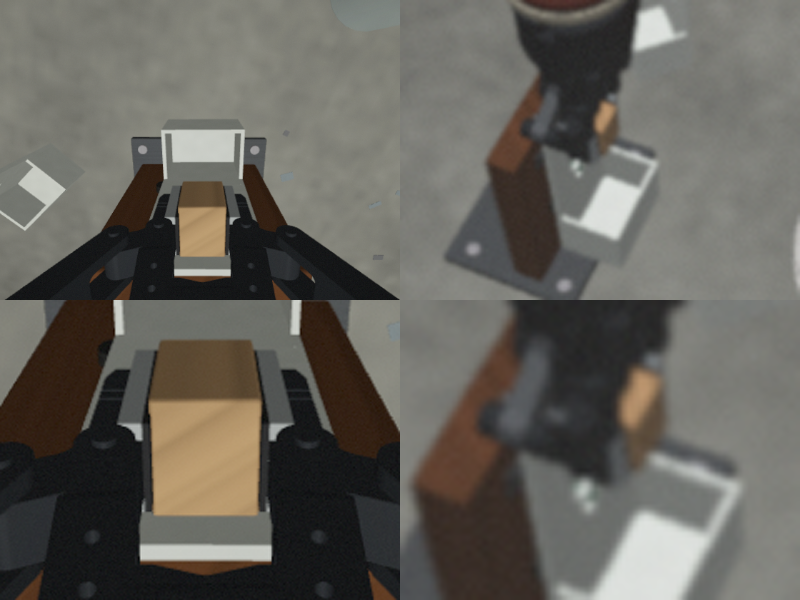

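>>> carry_out([
  [[0, 0, 0, 0, 0, 0, 0.2], [0, 0, 0, 0, 0, 0, 0], [0, 0, 0, 0, 0, 0, -0.3], [0, 0, 0, 0, 0, 0, -0.3], [0, 0, 0, 0, 0, 0, -0.3]],
])

```text
time: 13.65
eef_pos: [0.5298, -0.1469, 0.1487]
tcp_rot: [-1.572, 0.0, -1.309]
force: [-0.0, -0.4, -0.3]
width: 0.0557
```

Run:
```python
from h import *
rep()
```

```text
t 13.65 TCP rel screw mm [12.4  0.7 25.7] F stand axes [-0.1 -0.4 -0.3] M [-0.   -0.07 -0.02] rot [-9.005e+01  2.000e-02 -7.499e+01] 55.7
```

Free. Rise straight up, then retreat forward and look.

>>> carry_out([
  [[0, -0.01, 0, 0, 0, 0, -0.3], [0, -0.025, 0, 0, 0, 0, -0.3], [0, -0.03, 0, 0, 0, 0, -0.3], [0, -0.03, 0.01, 0, 0, 0, -0.3], [0, -0.01, 0.03, 0, 0, 0, -0.3], [0, 0, 0.03, 0, 0, 0, -0.3], [0, 0, 0.02, 0, 0, 0, -0.3], [0, 0, 0, 0, 0, 0, -0.3], [0, 0, 0, 0, 0, 0, -0.3]],
])

```text
time: 14.55
eef_pos: [0.617, -0.1233, 0.2541]
tcp_rot: [-1.571, 0.0, -1.308]
force: [-0.9, -0.3, -0.2]
width: 0.0556
```

Run:
```python
from h import *
rep()
s=snapshot('wrist');np.save('w6.npy',s,allow_pickle=True); t=snapshot('scene')
u,v=proj(s,[[.518,-.1508,.11]])[0].astype(int); print(u,v)
x0=max(u-75,0);y0=max(min(v-60,280),0)
a=cv2.resize(s['image'][y0:y0+140,x0:x0+150],(430,400),interpolation=2)
c=cv2.resize(t['image'][235:330,185:273],(370,400),interpolation=2)
save(np.hstack([a,c]),'w6.png');print(x0,y0)
```

```text
t 14.55 TCP rel screw mm [102.7   0.9 131.1] F stand axes [-1.  -0.1 -0.2] M [-0.02  0.04 -0.01] rot [-9.003e+01  2.000e-02 -7.496e+01] 55.6
283 309
208 249
```

View pics/w6.png

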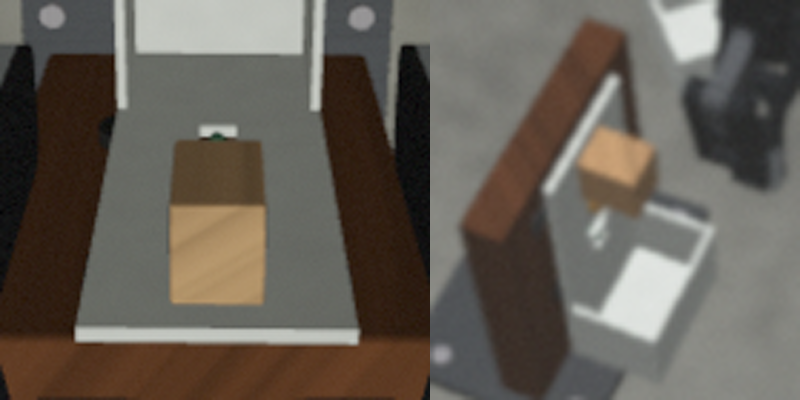

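>>> carry_out([
  [[0, 0.03, -0.005, 0, 0, 0, -0.3], [0, 0.03, -0.005, 0, 0, 0, -0.3], [0, 0.02, -0.005, 0, 0, 0, -0.3], [0, 0, 0, 0, 0, 0, -0.3], [0, 0, 0, 0, 0, 0, -0.3]],
])

```text
time: 15.15
eef_pos: [0.6025, -0.1278, 0.175]
tcp_rot: [-1.57, -0.0, -1.309]
force: [0.4, -0.9, 0.3]
width: 0.0554
```

Run:
```python
from h import *
rep()
s=snapshot('wrist');np.save('w7.npy',s,allow_pickle=True)
u,v=proj(s,[[.518,-.1508,.087]])[0].astype(int); print(u,v)
x0=u-50;y0=v-50
save(cv2.resize(s['image'][y0:y0+90,x0:x0+100],None,fx=6,fy=6,interpolation=2),'w7.png');print(x0,y0)
```

```text
t 15.15 TCP rel screw mm [87.6  0.3 52. ] F stand axes [ 0.2 -1.   0.3] M [-0.03 -0.04  0.02] rot [-8.998e+01 -3.000e-02 -7.503e+01] 55.4
282 337
232 287
```

View pics/w7.png

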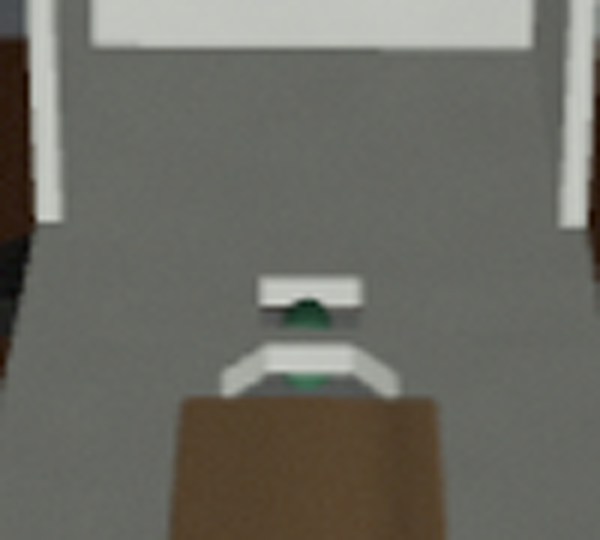

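Run:
```python
from h import *
s=np.load('w7.npy',allow_pickle=True).item(); f=lambda a,b:(232+(a+.5)/6-.5,287+(b+.5)/6-.5)
a=np.radians(15);ex=np.array([np.cos(a),np.sin(a),0])
S=np.array([.518,-.1508,.123])
for n,p,z in [('pin low edge of tip',(307,298),.084),('sill front',(310,277),.0825),('sill back',(310,307),.0825)]:
    q=onz(s,f(*p),z)-S; print(n,'x',(q@ex*1e3).round(2),'y',(-q[0]*np.sin(a)+q[1]*np.cos(a))*1e3)
# plate level: hole lower edge back/front using x plane
for n,p,x in [('sill front',(310,277),-.001),('hole low edge front',(310,343),-.001)]:
    o,r=ray(s,f(*p)); q=o+r*(((S+ex*x-o)@ex)/(r@ex)); print(n,'z rel screw',((q-S)[2]*1e3).round(2))
w=np.load('w6.npy',allow_pickle=True).item()
L,R=[onz(w,(208+p[0]*150/430,249+p[1]*140/400),.1765) for p in [(76,328),(359,328)]]; d=L-R
print('plate top',np.linalg.norm(d),'yaw',np.degrees(np.arctan2(d[1],d[0]))-90,'mid x',((L+R)/2-S)@ex*1e3)
```

```text
pin low edge of tip x -1.22 y -0.07937390752719921
sill front x 0.64 y -0.44333786310649914
sill back x -3.71 y -0.4468839500971428
sill front z rel screw -42.63
hole low edge front z rel screw -30.69
plate top 0.06937413729703527 yaw 15.15302575539306 mid x 1.308499182215042
```

Run:
```python
from h import *
rep(); print(manip.finish_job())
```

```text
t 15.2 TCP rel screw mm [88.4  0.3 52.7] F stand axes [-0.   0.2  0.8] M [0.02 0.03 0.04] rot [-8.990e+01 -6.000e-02 -7.501e+01] 55.5
the job is handed in; nothing more can be done
None
```

The left-hand caddy is hanging on the far stand's screw, and I handed the job in at 15.2 s. The hand-in reports no verdict.

**What I did:**
- I measured the screw in a close wrist view: 4 mm to the right of its middle setting and 2 mm low, with the stand turned about 15°.
- The keyhole passed over the head on the first try, at about 5 N.
- I slid the plate down about 19 mm until it stopped hard, at about 12 N, then let go and backed away.

**Last checks:**
- **Pin:** in the wrist view the green pin shows in the window, clear of the plate. Its exact depth could not be read, because the tip is rounded.
- **Square:** the plate's yaw came out at 15.2° against the stand's 15.1°. I did not measure tilt, but it looks upright.
- **Clear of the robot:** the gripper was about 88 mm in front of the screw and touching nothing.
- **Other things:** nothing touched them on the way that I saw, but I did not re-measure their positions at the end.

**One disagreement:** the keyhole edges measured 1 to 2 mm lower than they should be when fully home. That is within the calibration error and my guess of the plate's depth.

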